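# Mount the camera post and hold it extended

## Task

Plug the square foot of the telescoping camera post fully home into the square socket of the bench mount, with the post's tube still pushed in. Then squeeze the spring button on the side of the post's head and keep it squeezed while you draw the head straight up, past the first stop to the second stop, without pulling the foot out of its socket. Finish still holding the head there with the button squeezed and the post fully extended; do not let go, and leave the things lying round about where they are.

Things in the scene. Friction and masses are not known exactly. Their poses are not given: they have to be found in the camera images.
- post: Loose camera post standing upright; 0.9 kg, 138 mm tall pushed in. Origin: centre of the foot's underside; z up, x and y square to foot, collar and head. Steel foot 40 x 40 mm, z 0-30 (36 mm wide in the lowest 3 mm); flange 60 x 60, z 30-36; outer tube 35 across, z 36-80; dark steel collar 46 x 46, z 80-112 (carry it by this); gap; black head, z 116-138.
- post_flange (a point): Centre of the underside of the post's flange (on the post, 30 mm above its origin). It lies on the top face of the mount when the foot is fully home.
- post_collar (a point): On the post's axis 103 mm above its origin, 9 mm below the collar's top face: a good height for the TCP to grip the collar (46 mm across either way; the head ends 35 mm above this point). Axes as the post's.
- post_head (a point): Centre of the black head (34 along x, 28 along y, 22 mm high) on the post's axis, 127 mm above the post's origin when pushed in; rises 100 mm in all with the tube. Axes as the post's, +y to the button side. The wider collar's top is 15 mm below this point when pushed in, so grip the head then with the TCP at least 6 mm above this point to keep the fingertips off the collar.
- button_face (a point): Centre of the outer face of the release button, a ribbed steel pad 20 wide, 14 mm high on the head's +y face, 6 mm proud (20 mm from the post's axis) when out. Gripping the head across its +y and -y faces presses it (34 mm across with the button out, 29 mm fully in); keep gripping while pulling.
- button (a joint): Travel of the release button into the head, along the post's -y: 0 out, 0.005 m fully in (5 N; about 2 N to start). A catch locks the pushed-in head to the collar until the button is in by 3 mm or more; it springs out when let go.
- upper_tube (a joint): Draw-out of the thin steel upper tube (with the head) from the lower tube: 0 pushed in, 0.050 m at its end, which is the first stop. A light spring draws it back in (about 0.5 to 0.8 N), so it comes out first when the head is pulled up.
- lower_tube (a joint): Draw-out of the aluminium lower tube from the collar: 0 pushed in, 0.050 m at the second stop. A stronger spring (1.8 to 2.3 N) draws it in, so it follows after the upper tube. Head up 100 mm = both tubes out = second stop; the pull takes 2 to 4 N. Only the weight of the post's lower part (7 to 8.5 N) keeps the foot in the socket.
- mount: The bench mount, fixed: grey block 100 x 100 x 45 mm with a square blind socket in its top, on a dark foot plate 150 (x) x 100 x 8 mm. Origin: centre of its underside, on the worktop; z up, x and y square to the socket's sides.
- socket_mouth (a point): Centre of the socket's mouth in the mount's top face, 45 mm above the worktop. Socket 43 x 43 mm (1.5 mm clearance each side of the foot), 34 mm deep, edges chamfered 3 mm, sides along the mount's x and y; the foot fits in any of its four quarter turns.
- tape_measure: A bystander: pocket tape measure 35 x 74 x 63 mm; origin at the centre of its underside.
- thread_lock: A bystander: small bottle, 37 mm across, 78 mm tall; origin at the centre of its underside.
- spanner: A bystander: combination spanner 155 x 23 x 7 mm lying flat; origin at the centre of its underside.
There are look-alikes about, which are no part of the job. What is shaped like the post but orange is not meant.

How it is judged:
By the outcome, as a careful person would: the job done as asked, in the order asked, and still so for the second after the job is handed in, while the arm keeps its last pose, push and grip.
It also fails if it takes over 56 s, if anything falls off the work surface, if the arm or the gripper's body presses on something with over 40 N, if the wrist force passes 120 N, or if a joint passes its speed limit or range.

## Robot

A 6-joint arm with a two-finger parallel gripper is mounted at the origin on a cart in front of the work surface, level with it; the furniture and walls round the work are solid. World frame = base frame: x ahead of the robot, y to its left, z up, the work surface at z = 0. Lengths are in mm, angles in rad, forces in N, time in s.
With the tool pointing down it reaches from about 425 to 1125 mm from the base axis. Payload 14.9 kg.
Tool frame: the origin (TCP) lies between the finger pads, 19 mm behind the fingertips; this is the grasp point; z points along the fingers, y is the line along which they close (so a half turn about z gives the same grasp; the last joint's range is limited). The gripper opens to 91 mm and grips with 3 to 60 N. Pads are 32 mm wide; open, the fingers measure 118 mm over their backs; the gripper's body (76 mm by 178 mm) begins 60 mm behind the grasp point.
Start: joints at [-1.373, 0.379, 1.734, -0, 1.028, -0.033], TCP at [160.124, -681.453, 232.732] pointing down, gripper open.
Joint ranges: [-2.77, 2.77], [-0.74, 2.19], [0, 2.66], [-1.06, 4.2], [0.31, 2.87], [-3.08, 3.08]. Speed limits (rad/s): [1.89, 1.89, 2.39, 3.14, 3.14, 3.14].

## Interface

Orientations are given as a 3x3 rotation matrix whose columns are the frame's x, y, z axes.
In Python, from workcell import status, capture, get_calibration, bot gives the robot as it stands.
- The arm moves only by the shell command python3 -m creep 'ROWS' [FORCE]. ROWS is a JSON object of lists of equal length, an entry for each row: "gripper": the closure, from 0 (fully open) to 1 (shut); "dp": the shift along the tool's x, y, z in mm, a list of three; "turn": the turn about the tool's z in rad. In form: {"gripper": [gripper, ...], "dp": [[tx, ty, tz], ...], "turn": [turn, ...]}. A call has 1 to 20 rows; each row is the pose to reach, as a shift and turn from the pose commanded when the call began, along the tool's axes at that moment; what a row does not reach only later rows make up. A row lasts 1/8 s, in which the tool goes at most 62.5 mm and 10.7 degrees, less where a joint would pass 70% of its speed; a pose out of reach is approached as far as the arm can. A call with a gripper value outside its range is refused whole. The fingers move at their own pace and stop on an object; FORCE is the grip in N (left out, the last holds). Time passes only in rows, so rows that repeat a pose let the fingers close. It gives the time, the measured TCP pose, the force, the opening and the grip force at its end, in the units of the state.
- status.state(): the state, without advancing time (a new reading comes with each control period).
- capture(name): name is "scene" or "top" or "wrist"; returns (picture, depth): 400x640x3 uint8, red, green, blue; 400x640 float32, mm along the optical axis (not along the pixel's ray), 0 where there is no reading.
- get_calibration(name): a dict with "K" (3x3 intrinsics, pixels), "k1" (the pictures are not rectified: a ray, as slopes to the right and down, at radius r is drawn at 1 + k1 r^2 times it, then the intrinsics apply), "T" (4x4, takes a point from camera to world coordinates). Camera axes: x right, y down, z forward; pixel columns grow to the right and rows downward; lengths in mm; the calibration is good to about 2 mm. A picture is of the moment at which its call begins: read the wrist's pose just before it. get_calibration takes no time and is no camera call; for the wrist camera it gives the pose at the moment of the call.
- bot.hand_in(): hands the job in; it is judged then, once.
The state is a dict: "t": time; "joint_positions": joint angles; "dq": joint speeds; "joint_efforts": joint torques, N m; "tcp_pos": TCP position; "orientation": TCP orientation; "contact_force": force on the tool from outside, world axes, zero at the start; "torque": the same for the moment, N m; "grip_width": opening from 0.0 (shut) to 1.0 (fully open); "finger_force": force on a finger pad.
Only numpy, scipy, OpenCV 4.12 (cv2) and the standard library are available. Lean on these libraries where they do the work, as an engineer would, in place of code of your own. Each camera call takes 0.05 s, during which the arm holds its last target. There are 200 camera calls.

## Working session

There is one attempt and no reset: what is moved stays moved. The work goes in short steps, Python scripts to look and compute and a shell command to move; the robot and the scene stay as the last step left them, time stands still between calls to the robot, and variables do not carry over. Pictures are saved under pics/ and viewed, at most 10 in all, crops included, and the job is handed in when it is done.

```bash
ls; mkdir -p pics; python3 - <<'E'
from workcell import status, capture, get_calibration
import cv2, numpy as np
s=status.state(); print(s['t'],s['tcp_pos'],s['orientation'],s['grip_width'])
for n in ("scene","top"):
    p,d=capture(n); cv2.imwrite(f"pics/{n}0.png",p[:,:,::-1]); np.save(f"{n}0.npy",d)
    c=get_calibration(n); print(n,c)
E
```

```text
pics
0.0 [ 160.05463753 -681.0796011   232.06513051] [[ 9.73481341e-01  2.28766327e-01 -2.17170148e-04]
 [ 2.28766427e-01 -9.73480754e-01  1.06948434e-03]
 [ 3.32510460e-05 -1.09080429e-03 -9.99999405e-01]] 0.9995725925205425
scene {'K': array([[491.93551619,   0.        , 308.45438746],
       [  0.        , 491.93551619, 206.33030347],
       [  0.        ,   0.        ,   1.        ]]), 'k1': -0.11684769563703973, 'T': array([[-9.03067761e-01, -2.79192967e-01,  3.26373875e-01,
         9.26688839e+01],
       [-4.29471340e-01,  5.95480493e-01, -6.78938399e-01,
         9.93257933e+02],
       [-4.79444943e-03, -7.53295606e-01, -6.57664614e-01,
         1.03776474e+03],
       [ 0.00000000e+00,  0.00000000e+00,  0.00000000e+00,
         1.00000000e+00]])}
top {'K': array([[495.11221701,   0.        , 320.37557891],
       [  0.        , 495.11221701, 196.12418296],
       [  0.        ,   0.        ,   1.        ]]), 'k1': -0.008861825695087004, 'T': array([[ 1.89053013e-03, -9.94991101e-01,  9.99456629e-02,
         4.31660463e+02],
       [-9.99994510e-01, -2.15306323e-03, -2.51895872e-03,
        -7.90493651e-01],
       [ 2.72153084e-03, -9.99403520e-02, -9.94989708e-01,
         1.55979365e+03],
       [ 0.00000000e+00,  0.00000000e+00,  0.00000000e+00,
         1.00000000e+00]])}
```

View pics/scene0.png

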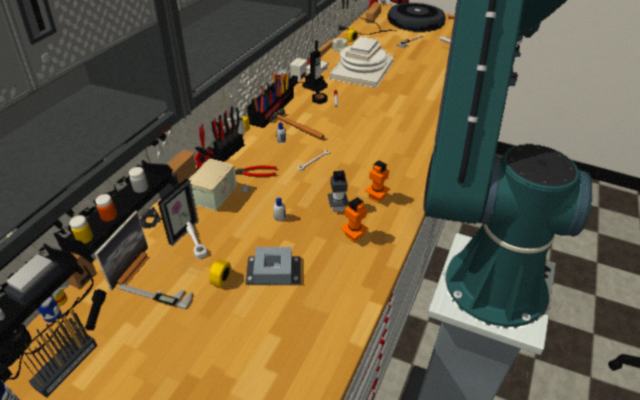

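View pics/top0.png

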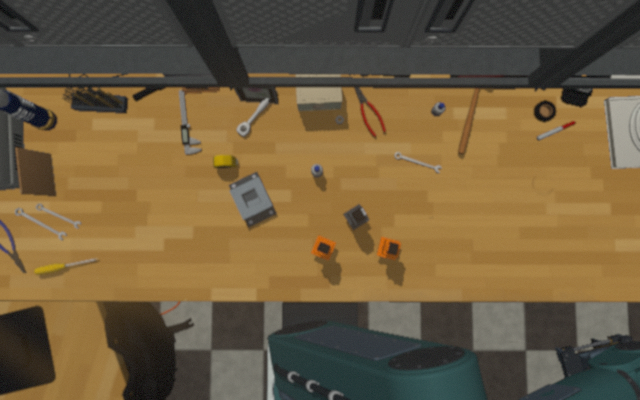

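The meant post is the grey/black one, at scene (339,190) and top (357,217). The look-alikes at top (323,247) and (390,248) are orange, so they are ruled out. The mount is at top (253,199), the tape measure at (224,160) and the thread lock at (317,170). Next I'll measure and make an enlarged crop.

```bash
cat > h.py <<'E'
import numpy as np, cv2
from workcell import status, capture, get_calibration
def ray(c,uv):
    uv=np.atleast_2d(np.float64(uv)); K=c['K']
    n=cv2.undistortPoints(uv[:,None],K,np.array([c['k1'],0,0,0.]))[:,0]
    return np.c_[n,np.ones(len(n))]@c['T'][:3,:3].T
def plane(c,uv,z):
    r=ray(c,uv); o=c['T'][:3,3]; return o+r*((z-o[2])/r[:,2])[:,None]
def cloud(c,d):
    v,u=np.indices(d.shape); uv=np.c_[u.ravel(),v.ravel()]
    return (c['T'][:3,3]+ray(c,uv)*d.ravel()[:,None]).reshape(*d.shape,3)
def rect(P):
    r=cv2.minAreaRect(np.float32(P)); return np.round(r[0],1),np.round(r[1],1),round(r[2],1)
E
python3 - <<'E'
from h import *
for n in("scene","top"):
    c=get_calibration(n); d=np.load(n+"0.npy"); X=cloud(c,d); np.save(n+"X.npy",X)
    im=cv2.imread(f"pics/{n}0.png")
    b=dict(scene=[(310,150,400,250),(235,235,315,295)],top=[(340,198,375,235),(225,168,282,232)])[n]
    for k,(x0,y0,x1,y1) in enumerate(b):
        Q=X[y0:y1,x0:x1].reshape(-1,3); px=im[y0:y1,x0:x1].reshape(-1,3).astype(int)
        grey=(px.max(1)-px.min(1)<45)
        for lo,hi in ([(128,146),(100,127)] if k==0 else [(38,52)]):
            m=grey&(Q[:,2]>lo)&(Q[:,2]<hi)
            if m.sum()>4: print(n,k,lo,m.sum(),Q[m].mean(0).round(1),np.median(Q[m,2]).round(1),rect(Q[m,:2]))
im=cv2.imread("pics/scene0.png")[150:250,310:410]
im2=cv2.imread("pics/top0.png")[190:270,300:410]
cv2.imwrite("pics/c1.png",np.hstack([cv2.resize(im,(400,400),interpolation=2),cv2.resize(im2,(400,400),interpolation=2)]))
E
```

```text
scene 0 128 209 [462.4 -93.1 137.3] 138.3 (array([ 473.5, -108.7]), array([236.2, 126. ]), 88.0)
scene 0 100 149 [511.2 -95.7 113.2] 112.0 (array([ 482.1, -102.1]), array([213.5, 134.4]), 86.6)
scene 1 38 904 [577.1 216.5  45.3] 45.4 (array([579.2, 213.6]), array([ 99.3, 107.9]), 26.7)
top 0 128 126 [ 521.2 -115.6  136.7] 137.0 (array([ 522.2, -117.1]), array([33.6, 34.3]), 34.0)
top 0 100 118 [ 517.5 -110.3  110.6] 110.4 (array([ 520.7, -114.6]), array([45.8, 46.5]), 32.4)
top 1 38 805 [576.8 209.7  43.6] 43.5 (array([577.5, 210. ]), array([101. , 100.3]), 26.0)
```

View pics/c1.png

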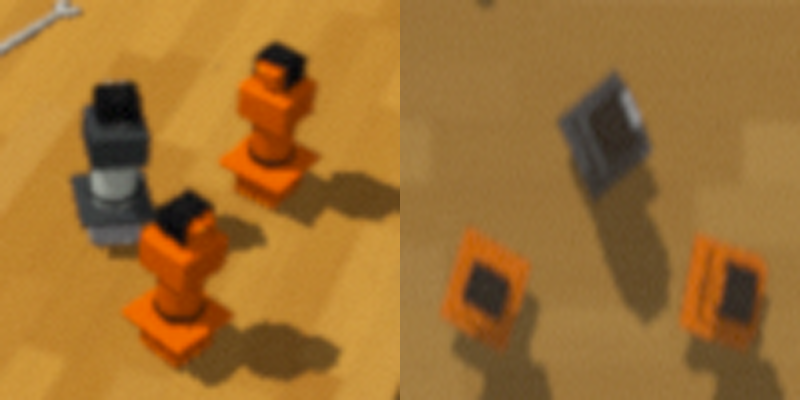

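The crop shows the grey post with its button, the bright patch at crop (628,108), facing world −y/+x. That puts +y at about −57°. The head is at (522,−117) and z=138 is consistent. I'll move above it for a close look.

```bash
python3 -m creep '{"gripper":[0,0,0,0,0,0,0,0,0,0,0,0,0,0,0],"dp":[[40,-39,-10],[80,-78,-20],[120,-117,-30],[160,-156,-40],[200,-195,-50],[240,-234,-60],[280,-273,-70],[320,-312,-80],[360,-351,-90],[400,-390,-90],[440,-429,-90],[470,-458,-90],[481,-468,-90],[481,-468,-90],[481,-468,-90]],"turn":[0,0,0,0,0,-0.1,-0.2,-0.3,-0.35,-0.35,-0.35,-0.35,-0.35,-0.35,-0.35]}'
python3 - <<'E'
from h import *
s=status.state(); c=get_calibration("wrist"); p,d=capture("wrist"); cv2.imwrite("pics/w1.png",p[:,:,::-1]); np.save("w1.npy",d)
print(s['tcp_pos'].round(1),np.degrees(np.arctan2(*s['orientation'][[1,0],1])),c['T'].round(3))
X=cloud(c,d); 
for lo,hi in((128,146),(104,120)):
    m=(X[...,2]>lo)&(X[...,2]<hi)
    m[:]=m
    n,l,st,ce=cv2.connectedComponentsWithStats(m.astype(np.uint8))
    for i in range(1,n):
        if st[i,4]>150: print(lo,st[i],X[l==i].mean(0).round(1),rect(X[l==i][:,:2]))
E
```

```text
t: 1.98
tcp_pos: [520.8, -116.7, 322.6]
orientation: [[0.836, 0.548, -0.0], [0.548, -0.836, -0.0], [-0.0, -0.0, -1.0]]
contact_force: [-0.3, 0.3, 0.1]
grip_width: 0.995
finger_force: 0.0
[ 520.8 -116.7  322.6] -56.76759429413688 [[ 5.49000e-01 -8.06000e-01 -2.21000e-01  5.83102e+02]
 [-8.36000e-01 -5.29000e-01 -1.47000e-01 -7.44830e+01]
 [ 1.00000e-03  2.65000e-01 -9.64000e-01  4.75206e+02]
 [ 0.00000e+00  0.00000e+00  0.00000e+00  1.00000e+00]]
128 [ 299  158   36   36 1160] [ 524.1 -112.   137.7] (array([ 523.9, -113.5]), array([34.4, 34.2]), 33.1)
128 [ 156  179   43   42 1111] [428.4 -10.5 137.3] (array([425. ,  -9.1]), array([34.2, 34.7]), 67.1)
104 [292 148  45  45 780] [ 527.5 -104.1  111.9] (array([ 522.5, -111.1]), array([46.1, 45.5]), 32.5)
104 [157 165  59  57 893] [437.8 -14.2 111.5] (array([428.1, -10.4]), array([46.6, 46.2]), 66.6)
104 [322 261  35  15 293] [ 444.2 -196.7  110.7] (array([ 444.3, -196.1]), array([18.2, 38.7]), 34.0)
```

View pics/w1.png

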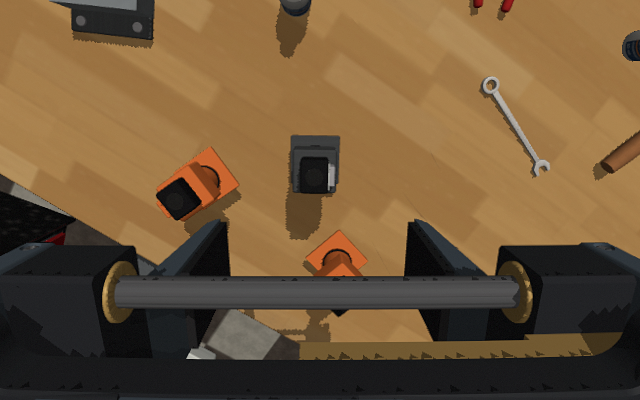

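In the wrist view the grey post is at (315,165), with its silver button on the right at (332,177), so post +y = tool +y. Collar and head agree on an axis at (522.4,−111.0), yaw 33°. I'll descend and grip the collar.

```bash
python3 -m creep '{"gripper":[0,0,0,0,0,0,0,0.7,0.7,0.7,0.7,0.7,0.7,0.7],"dp":[[4.5,-4,50],[4.5,-4,100],[4.5,-4,150],[4.5,-4,190],[4.5,-4,210],[4.5,-4,219.5],[4.5,-4,219.5],[4.5,-4,219.5],[4.5,-4,219.5],[4.5,-4,219.5],[4.5,-4,219.5],[4.5,-4,219.5],[4.5,-4,219.5],[4.5,-4,219.5]],"turn":[0,0,0,0,0,0,0,0,0,0,0,0,0,0]}' 45
```

```text
t: 3.78
tcp_pos: [523.1, -110.1, 103.4]
orientation: [[0.836, 0.549, 0.0], [0.549, -0.836, -0.0], [0.0, 0.0, -1.0]]
contact_force: [1.4, -2.2, 2.8]
grip_width: 0.504
finger_force: 44.7
```

Firm grip on the collar: 45.9 mm against 46 expected. I'll lift it and carry it to a viewing pose beside the mount, at the mount's yaw.

```bash
python3 -m creep '{"gripper":[0.7,0.7,0.7,0.7,0.7,0.7,0.7,0.7,0.7,0.7,0.7,0.7,0.7,0.7,0.7,0.7],"dp":[[0,0,-20],[0,0,-60],[0,0,-100],[0,0,-145],[10,-23,-150],[25,-56,-150],[40,-90,-150],[55,-124,-150],[70,-158,-150],[85,-192,-150],[98,-221,-150],[107,-242,-150],[112,-253,-150],[112,-253,-150],[112,-253,-150],[112,-253,-150]],"turn":[0,0,0,0,0,0.02,0.04,0.06,0.08,0.1,0.12,0.126,0.126,0.126,0.126,0.126]}'
cat > look.py <<'E'
from h import *
import sys
f=sys.argv[1]
s=status.state(); c=get_calibration("wrist"); p,d=capture("wrist"); cv2.imwrite(f"pics/{f}.png",p[:,:,::-1]); np.save(f+".npy",d)
R=s['orientation']; print(s['tcp_pos'].round(1),np.degrees(np.arctan2(R[1,0],R[0,0])))
X=cloud(c,d); np.save(f+"X.npy",X)
m=(abs(X[...,2]-45)<6)&(np.hypot(X[...,0]-577,X[...,1]-211)<90)
Q=X[m]; print("top",m.sum(),np.median(Q[:,2]).round(1),rect(Q[:,:2]))
cs,hi=cv2.findContours(m.astype(np.uint8),cv2.RETR_CCOMP,cv2.CHAIN_APPROX_NONE)
for k,h in zip(cs,hi[0]):
    if cv2.contourArea(k)>150:
        W=plane(c,k[:,0],45.)[:,:2]; print("hole" if h[3]>=0 else "outer",cv2.boundingRect(k),rect(W))
E
python3 look.py w2
```

```text
t: 5.78
tcp_pos: [477.7, 162.3, 253.1]
orientation: [[0.899, 0.439, -0.0], [0.439, -0.899, -0.0], [-0.0, 0.0, -1.0]]
contact_force: [0.6, -0.6, -8.7]
grip_width: 0.501
finger_force: 44.8
[477.7 162.3 253.1] 26.01233256957623
top 9641 45.6 (array([579.1, 213.7]), array([ 99.1, 100.2]), 26.0)
outer (262, 2, 109, 111) (array([579.2, 213.6]), array([ 99. , 100.3]), 26.1)
hole (293, 35, 47, 49) (array([578.6, 213.4]), array([43.2, 43.6]), 26.0)
```

View pics/w2.png

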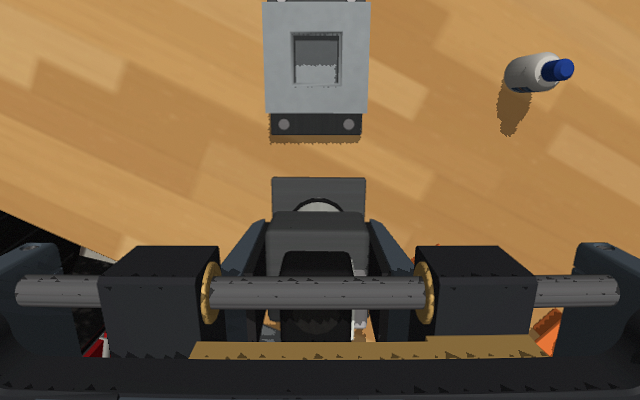

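The socket hole is at pixels (293–340, 35–84), giving a mouth at (578.8,213.5) with yaw 26.0°. Size 43 mm and height 45.6 mm are consistent. The held post's flange shows at (272–366, row 177). I'll check where the post sits in the hand.

```bash
python3 - <<'E'
from h import *
X=np.load("w2X.npy"); T=np.array([477.7,162.3,253.1]); R=status.state()['orientation']
L=(X-T)@R   # tool frame
for nm,z,t in(("flange",253.1-67,5),("collar",253.1+9,4)):
    m=(abs(X[...,2]-z)<t)&(abs(L[...,0])<60)&(abs(L[...,1])<35)
    Q=L[m]; print(nm,m.sum(),np.median(X[m][:,2]).round(1),"x max",np.percentile(Q[:,0],[50,99,100]).round(1),"y",np.percentile(Q[:,1],[0,1,99,100]).round(1), rect(Q[:,:2]))
print((np.array([578.8,213.5,0])-T)@R)
E
```

```text
flange 2765 186.3 x max [19.9 28.4 28.8] y [-30.5 -29.7  29.   29.8] (array([16.3, -0.1]), array([26.2, 60.3]), 2.2)
collar 3750 262.1 x max [16.2 21.7 22. ] y [-34.3 -31.5  29.6  32.5] (array([3.1, 1.7]), array([65.7, 45. ]), 79.7)
[113.35565503  -1.67003387 253.08094843]
```

```bash
python3 -m creep '{"gripper":[0.7,0.7,0.7,0.7,0.7,0.7,0.7,0.7,0.7],"dp":[[30,0,0],[60,-0.5,0],[90,-1,-0],[109,-1.4,20],[114.5,-1.4,50],[114.5,-1.4,75],[114.5,-1.4,95],[114.5,-1.4,98],[114.5,-1.4,98]],"turn":[0,0,0,0,0,0,0,0,0]}' 
python3 -m creep '{"gripper":[0.7,0.7,0.7,0.7,0.7],"dp":[[0,0,3],[0,0,6],[0,0,9],[0,0,12],[0,0,12]],"turn":[0,0,0,0,0]}'
```

```text
t: 6.95
tcp_pos: [580.3, 214.5, 155.8]
orientation: [[0.898, 0.439, 0.001], [0.439, -0.898, 0.0], [0.001, 0.0, -1.0]]
contact_force: [0.1, -0.5, -9.1]
grip_width: 0.502
finger_force: 44.9
t: 7.58
tcp_pos: [579.8, 214.5, 142.9]
orientation: [[0.898, 0.439, -0.0], [0.439, -0.898, -0.0], [-0.0, -0.0, -1.0]]
contact_force: [0.1, -0.3, -9.2]
grip_width: 0.5
finger_force: 44.9
```

The foot is 5 mm below the mouth with no contact force. I'll continue down.

```bash
python3 -m creep '{"gripper":[0.7,0.7,0.7,0.7,0.7,0.7],"dp":[[0,0,4],[0,0,8],[0,0,12],[0,0,16],[0,0,20],[0,0,20]],"turn":[0,0,0,0,0,0]}'
python3 -m creep '{"gripper":[0.7,0.7,0.7,0.7,0.7],"dp":[[0,0,2],[0,0,3],[0,0,4],[0,0,5],[0,0,5]],"turn":[0,0,0,0,0]}'
```

```text
t: 8.32
tcp_pos: [579.8, 214.5, 122.9]
orientation: [[0.898, 0.439, -0.0], [0.439, -0.898, -0.0], [-0.0, -0.0, -1.0]]
contact_force: [0.5, -0.3, -9.1]
grip_width: 0.499
finger_force: 44.9
t: 8.95
tcp_pos: [580.1, 214.5, 118.7]
orientation: [[0.898, 0.439, 0.0], [0.439, -0.898, 0.0], [0.0, 0.0, -1.0]]
contact_force: [-3.5, -1.8, 0.5]
grip_width: 0.501
finger_force: 44.9
```

Contact at TCP 118.7, with the weight now carried by the mount, so the foot is home. I'll press a touch, open, rise to head height and look.

```bash
python3 -m creep '{"gripper":[0.7,0.7,0.2,0.2,0.2,0.2,0.2,0.2,0.2,0.2,0.2],"dp":[[0,0,1],[0,0,1],[0,0,1],[0,0,1],[0,0,1],[0,0,-3],[0,0,-12],[0,0,-22],[0,0,-30],[0,0,-30],[0,0,-30]],"turn":[0,0,0,0,0,0,0,0,0,0,0]}'
python3 - <<'E'
from h import *
s=status.state(); c=get_calibration("wrist"); p,d=capture("wrist"); cv2.imwrite("pics/w3.png",p[:,:,::-1])
X=cloud(c,d); R=s['orientation']; L=(X-s['tcp_pos'])@R; print(s['tcp_pos'].round(1),s['grip_width'])
a=(abs(L[...,0])<60)&(abs(L[...,1])<38)
for nm,z,t in(("flange",51,4),("collar",127,3),("head",153,4)):
    m=a&(abs(X[...,2]-z)<t); Q=L[m]
    if m.sum()>20: print(nm,m.sum(),np.median(X[m][:,2]).round(1),"xmax",np.percentile(Q[:,0],99).round(1),"y",np.percentile(Q[:,1],[1,99]).round(1))
E
```

```text
t: 10.32
tcp_pos: [579.8, 214.5, 148.1]
orientation: [[0.898, 0.439, -0.0], [0.439, -0.898, -0.0], [-0.0, -0.0, -1.0]]
contact_force: [0.7, -0.3, -0.8]
grip_width: 0.801
finger_force: 0.0
[579.8 214.5 148.1] 0.8013593333462493
flange 2161 51.5 xmax 42.2 y [-30.3  29.4]
collar 2486 127.3 xmax 21.0 y [-23.3  22. ]
head 2869 153.2 xmax 16.3 y [-37.5  36.2]
```

View pics/w3.png

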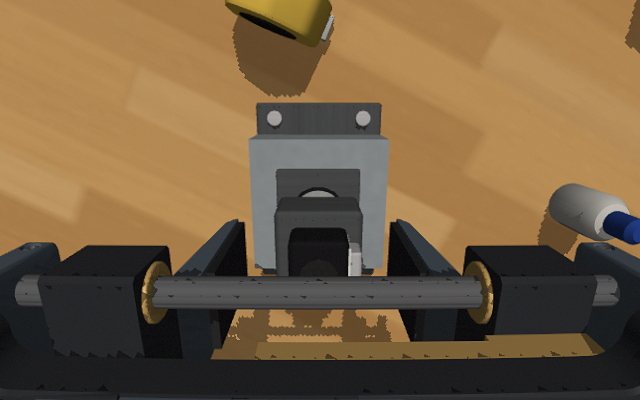

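The flange top reads 51.5 mm (51 expected when home) and the collar top reads 127.3 mm (127 expected), so the post is seated upright. The button is at (354,260) on the tool +y side. I'll squeeze the head.

```bash
python3 -m creep '{"gripper":[0.2,0.5,0.8,0.8,0.8,0.8,0.8,0.8,0.8,0.8],"dp":[[-1.5,0,-1.5],[-1.5,0,-1.5],[-1.5,0,-1.5],[-1.5,0,-1.5],[-1.5,0,-1.5],[-1.5,0,-1.5],[-1.5,0,-1.5],[-1.5,0,-1.5],[-1.5,0,-1.5],[-1.5,0,-1.5]],"turn":[0,0,0,0,0,0,0,0,0,0]}' 30
```

```text
t: 11.62
tcp_pos: [578.8, 213.7, 149.9]
orientation: [[0.898, 0.439, 0.0], [0.439, -0.898, -0.0], [0.0, 0.0, -1.0]]
contact_force: [1.3, -4.7, 2.7]
grip_width: 0.315
finger_force: 30.0
```

The grip is 28.7 mm, so the button is fully in. There is about 5 N of side load along tool +y. I'll ease 0.6 mm that way while starting the pull.

```bash
python3 -m creep '{"gripper":[0.8,0.8,0.8,0.8,0.8,0.8],"dp":[[0,0.6,0],[0,0.6,-2],[0,0.6,-4],[0,0.6,-7],[0,0.6,-10],[0,0.6,-10]],"turn":[0,0,0,0,0,0]}'
```

```text
t: 12.38
tcp_pos: [578.9, 213.3, 160.0]
orientation: [[0.898, 0.439, 0.0], [0.439, -0.898, 0.0], [0.0, -0.0, -1.0]]
contact_force: [2.3, -2.5, -0.5]
grip_width: 0.314
finger_force: 30.0
```

Pull is tiny, so only the tube is moving. I'll continue past the first stop.

```bash
python3 -m creep '{"gripper":[0.8,0.8,0.8,0.8,0.8,0.8,0.8,0.8,0.8,0.8],"dp":[[0,0.5,-4],[0,0.5,-8],[0,0.5,-12],[0,0.5,-16],[0,0.5,-20],[0,0.5,-24],[0,0.5,-28],[0,0.5,-32],[0,0.5,-35],[0,0.5,-35]],"turn":[0,0,0,0,0,0,0,0,0,0]}'
python3 -m creep '{"gripper":[0.8,0.8,0.8,0.8,0.8,0.8,0.8,0.8],"dp":[[0,0,-2],[0,0,-4],[0,0,-6],[0,0,-8],[0,0,-10],[0,0,-13],[0,0,-15],[0,0,-15]],"turn":[0,0,0,0,0,0,0,0]}'
```

```text
t: 13.62
tcp_pos: [579.1, 212.9, 195.0]
orientation: [[0.898, 0.439, 0.0], [0.439, -0.898, 0.0], [0.0, -0.0, -1.0]]
contact_force: [0.2, 2.4, -1.6]
grip_width: 0.311
finger_force: 30.0
t: 14.62
tcp_pos: [579.1, 212.8, 209.9]
orientation: [[0.898, 0.439, 0.0], [0.439, -0.898, 0.0], [0.0, -0.0, -1.0]]
contact_force: [0.4, 2.5, -2.5]
grip_width: 0.313
finger_force: 30.0
```

```bash
python3 -m creep '{"gripper":[0.8,0.8,0.8,0.8,0.8,0.8,0.8,0.8,0.8,0.8,0.8],"dp":[[0,-0.2,-4],[0,-0.2,-8],[0,-0.2,-12],[0,-0.2,-16],[0,-0.2,-20],[0,-0.2,-24],[0,-0.2,-28],[0,-0.2,-32],[0,-0.2,-35],[0,-0.2,-37],[0,-0.2,-37]],"turn":[0,0,0,0,0,0,0,0,0,0,0]}'
python3 -m creep '{"gripper":[0.8,0.8,0.8,0.8],"dp":[[0,0,-0.5],[0,0,-1],[0,0,-1.5],[0,0,-1.5]],"turn":[0,0,0,0]}'
```

```text
t: 16.0
tcp_pos: [579.0, 213.0, 246.9]
orientation: [[0.898, 0.439, 0.0], [0.439, -0.898, 0.0], [0.0, -0.0, -1.0]]
contact_force: [0.6, 1.4, -3.0]
grip_width: 0.31
finger_force: 30.0
t: 16.5
tcp_pos: [579.0, 213.1, 248.3]
orientation: [[0.898, 0.439, -0.0], [0.439, -0.898, 0.0], [0.0, -0.0, -1.0]]
contact_force: [0.8, 0.8, -2.8]
grip_width: 0.308
finger_force: 30.0
```

```bash
python3 -m creep '{"gripper":[0.8,0.8,0.8],"dp":[[0,0,-0.5],[0,0,-1],[0,0,-1]],"turn":[0,0,0]}'; python3 -m creep '{"gripper":[0.8,0.8,0.8],"dp":[[0,0,-0.3],[0,0,-0.5],[0,0,-0.5]],"turn":[0,0,0]}'
python3 - <<'E'
from h import *
s=status.state(); c=get_calibration("wrist"); p,d=capture("wrist"); cv2.imwrite("pics/w4.png",p[:,:,::-1])
X=cloud(c,d); R=s['orientation']; L=(X-s['tcp_pos'])@R
a=(abs(L[...,0])<60)&(abs(L[...,1])<29)
for nm,z,t in(("mount",45,3.5),("flange",51.5,3),("collar",127,4),("head",253,5)):
    m=a&(abs(X[...,2]-z)<t); 
    if m.sum()>20: print(nm,m.sum(),np.median(X[m][:,2]).round(1))
E
```

```text
t: 16.88
tcp_pos: [579.0, 213.1, 249.3]
orientation: [[0.898, 0.439, 0.0], [0.439, -0.898, 0.0], [0.0, -0.0, -1.0]]
contact_force: [1.0, -0.2, -3.7]
grip_width: 0.311
finger_force: 30.0
t: 17.25
tcp_pos: [579.0, 213.1, 249.8]
orientation: [[0.898, 0.439, 0.0], [0.439, -0.898, 0.0], [0.0, 0.0, -1.0]]
contact_force: [0.2, 0.7, -3.1]
grip_width: 0.312
finger_force: 30.0
mount 1285 45.6
flange 910 51.5
collar 2193 127.5
head 3078 253.3
```

View pics/w4.png

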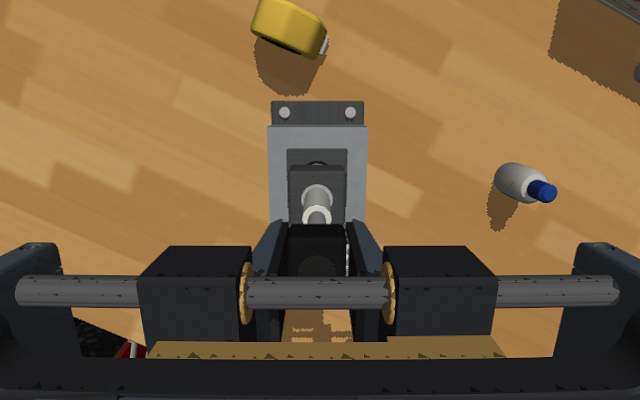

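The view shows both tubes drawn out at (316,205), with the flange unmoved at 51.5 mm. I'll feel for the stop in fine steps.

```bash
for i in 1; do python3 -m creep '{"gripper":[0.8,0.8,0.8],"dp":[[0,0,-0.3],[0,0,-0.3],[0,0,-0.3]],"turn":[0,0,0]}' | grep -E 'tcp|contact'; done; python3 -m creep '{"gripper":[0.8,0.8,0.8],"dp":[[0,0,-0.3],[0,0,-0.3],[0,0,-0.3]],"turn":[0,0,0]}' | grep -E 'tcp|contact'
```

```text
tcp_pos: [579.0, 213.0, 250.1]
contact_force: [1.2, 0.4, -2.8]
tcp_pos: [578.9, 213.0, 250.2]
contact_force: [1.1, -0.2, -5.9]
```

Second stop felt: the pull rose from 2.8 to 5.9 N within 0.3 mm. I'll ease off 0.1 mm, hold and check.

```bash
python3 -m creep '{"gripper":[0.8,0.8,0.8,0.8,0.8,0.8],"dp":[[0,0,0.1],[0,0,0.1],[0,0,0.1],[0,0,0.1],[0,0,0.1],[0,0,0.1]],"turn":[0,0,0,0,0,0]}'
python3 - <<'E'
from h import *
s=status.state(); c=get_calibration("wrist"); p,d=capture("wrist")
X=cloud(c,d); L=(X-s['tcp_pos'])@s['orientation']; a=(abs(L[...,0])<60)&(abs(L[...,1])<29)
for nm,z,t in(("mount",45,3.5),("flange",51.5,3),("collar",127,4),("head",253,5)):
    m=a&(abs(X[...,2]-z)<t); print(nm,m.sum(),np.median(X[m][:,2]).round(2))
E
```

```text
t: 18.8
tcp_pos: [579.0, 213.0, 250.2]
orientation: [[0.898, 0.439, -0.0], [0.439, -0.898, -0.0], [-0.0, -0.0, -1.0]]
contact_force: [0.9, -0.4, -6.0]
grip_width: 0.313
finger_force: 30.0
mount 1278 45.56
flange 925 51.55
collar 2188 127.43
head 3082 253.67
```

The flange has not moved, the pull is steady at 6 N (lifting the whole post would show about 9 N), and the button is fully squeezed. Handing in.

```bash
python3 -c "
from workcell import bot
print(bot.hand_in())"
```

```text
the job is handed in; nothing more can be done
None
```

I handed the job in at about 19 s of the 56 s allowed: the post's foot is fully home in the mount's socket, the head is drawn up 100 mm to the second stop, and the arm is still holding it with the button squeezed; the hand-in gave no verdict.

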